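# Clamp a chassis panel, scrape off the punching slugs, unclamp

## Task

Swing the red-handled toggle clamp over centre until its handle is fully home and its foot grips the blue panel. With the panel clamped, use the scraper block (not the fingers) to push all three loose steel slugs off the panel into the yellow tray at its front edge, setting it down gently and not leaning hard on the panel, then stand the scraper back on its green mat. Last, swing the clamp wide open again, leaving the panel lying in its nest and the other things on the bench where they are.

Things in the scene. Friction and masses are not known exactly. Their poses are not given: they have to be found in the camera images.
- jig: Fixed panel jig. Origin on the table under the middle of its aluminium bed; x points away from the tray, y towards the clamp, z up. Bed 140 (x) x 176 (y) mm, top 40 mm above the table. Low dark stops (42 mm high) stand 2 to 4 mm off the panel's +x, -y and +y edges, none on the tray side. The slug tray is along its -x side, the toggle clamp at its +y end.
- panel: Loose blue panel, 150 (x) x 180 (y) x 5 mm, about 0.36 kg, lying on the jig's bed, axes about along the jig's, its front (-x) edge 5 mm past the bed, over the tray. Origin at the centre of its underside; its top lies 45 mm above the table. Three flat black discs along its back edge are only dark holes, not slugs.
- tray_floor (a point): Middle of the floor of the open yellow tray fixed to the jig, at jig x -125, y 0, 4 mm above the table. Tray 110 (x) x 200 (y) x 28 mm high outside, walls 4 mm, jig x from -180 to -70 mm.
- slug0: Loose steel slug, a disc 22 mm across and 4 mm thick, 12 g, lying on the panel, always within x -40 to 20 mm and y -50 to 10 mm of the jig's frame. Origin at the centre of its underside.
- slug1: Second slug, the same.
- slug2: Third slug, the same.
- scraper: Loose scraper block, about 0.13 kg, standing on the mat: white foot 30 (x) x 90 (y) x 12 mm with an orange grip 22 (x) x 50 (y) mm rising from it to 66 mm height. Origin at the centre of its underside, z up. Pinch the grip across its 22 mm (along its x), some 45 mm above the underside, and push along x with the 90 mm face; the front and back faces are alike.
- rest: Fixed green mat, 100 (x) x 130 (y) x 4 mm, the scraper's place. Origin at the centre of its underside on the table.
- foot: Black rubber foot, 20 mm across, on a spring spindle (8 N/mm) under the clamp arm's end; origin at the centre of its underside. Clamped, it presses the panel at jig x 0, y 55 mm with some 20 N, and the arm lies level from jig y 45 mm to the cheeks, its top 39 mm above the panel (spindle top 50 mm). Open, the arm stands up beside the cheeks to 160 mm above the table.
- handle (a joint): Clamp handle angle, rad: 0 wide open (handle 85 degrees above level, arm raised), growing as it swings down away from the panel (to jig +y). The foot meets the panel near 1.03; resistance peaks near 1.2 (5 to 10 N at the grip); let go before dead centre (1.32) it springs back, past it it snaps home to its stop at 1.45, about level. Linked to the arm. Open, friction keeps it where left.
- handle_hinge (a point): Handle pivot, fixed in the jig at x 0, y 171 mm, 103 mm above the table; the handle turns about the jig's x axis through it. The clamp's base is a dark block (jig x -35 to 35, y 102 to 202 mm, 40 mm high) with two steel cheeks (outer faces x -20 and 20 mm, y 107 to 193 mm) rising to 110 mm.
- handle_grip (a point): Middle of the red handle grip, 100 mm from the pivot; y points along the handle outwards, x along the hinge axis (jig x). The grip is a bar 18 mm wide (x), 15 mm thick (z), from 53 to 125 mm from the pivot.
- coil: Bystander: open-frame transformer with copper winding, about 84 x 66 x 52 mm high, on the table. Leave alone.
- choke: Bystander: open-frame transformer with a brown winding, about 84 x 66 x 52 mm high. Leave alone.
- potted: Bystander: grey potted transformer with brass terminals, 65 x 55 x 85 mm high. Leave alone.
- redbox: Bystander: red carton, 60 x 80 x 45 mm. Leave alone.
- jar: Bystander: jar with a black cap, 60 mm across, 80 mm high. Leave alone.
- driver: Bystander: screwdriver lying on the table. Leave alone.
Mind the look-alikes: they are no part of the job. Of the things that look like the rest, the middle-sized one is meant.

How it is judged:
On the way, in this order (a step that is already met when the one before it is completed fails the run):
1. the clamp is over centre with its handle home and its foot gripping the panel, the slugs not yet cleared (value of joint handle above 1.4 rad and contact force between foot and panel above 8 N), for 0.3 s.
2. all three slugs are in the tray while the clamp still grips the panel (all of step 1 and z of each of slug0, slug1, slug2 in the frame of jig below 0.03 m and x of slug0 in the frame of jig between -0.182 and -0.068 m and y of slug0 in the frame of jig between -0.102 and 0.102 m and x of slug1 in the frame of jig between -0.182 and -0.068 m and y of slug1 in the frame of jig between -0.102 and 0.102 m and x of slug2 in the frame of jig between -0.182 and -0.068 m and y of slug2 in the frame of jig between -0.102 and 0.102 m), for 0.2 s.
3. the scraper stands on its mat, let go, the clamp still closed (value of joint handle above 1.4 rad and horizontal distance between scraper and rest below 0.045 m and height (world z) of scraper below 0.008 m and angle between scraper's own z axis and vertical below 0.1 rad and contact force between the fingers and scraper below 0.05 N), for 0.2 s.
At the end, for the whole second after the job is handed in: Handle within 0.45 rad of its open stop and still; all three slugs rest in the yellow tray (undersides below 30 mm); scraper upright on the green mat within 45 mm of its middle, released; panel flat on the bed within 8 mm of its nest in x and y; all at rest (value of joint handle below 0.45 rad and z of each of slug0, slug1, slug2 in the frame of jig below 0.03 m and x of slug0 in the frame of jig between -0.182 and -0.068 m and y of slug0 in the frame of jig between -0.102 and 0.102 m and x of slug1 in the frame of jig between -0.182 and -0.068 m and y of slug1 in the frame of jig between -0.102 and 0.102 m and x of slug2 in the frame of jig between -0.182 and -0.068 m and y of slug2 in the frame of jig between -0.102 and 0.102 m and horizontal distance between scraper and rest below 0.045 m and height (world z) of scraper below 0.008 m and angle between scraper's own z axis and vertical below 0.1 rad and contact force between the fingers and scraper below 0.05 N and x of panel in the frame of jig between -0.008 and 0.008 m and y of panel in the frame of jig between -0.008 and 0.008 m and z of panel in the frame of jig between 0.037 and 0.043 m and linear speed of each of slug0, slug1, slug2, scraper, panel below 0.02 m/s and velocity of joint handle between -0.05 and 0.05 rad/s); the robot touches nothing.
It fails at once if the fingers pushed a slug (contact force between the fingers and slug0 above 0.5 N or contact force between the fingers and slug1 above 0.5 N or contact force between the fingers and slug2 above 0.5 N).
It fails at once if the scraper was pressed hard (over 50 N) on the panel (contact force between scraper and panel above 50 N).
It fails at once if a bystander was moved more than 25 mm (distance of any of coil, choke, potted, redbox, jar, driver from where it was at the start of the episode above 0.025 m).
It also fails if it takes over 72 s, if anything falls off the work surface, if the arm or the gripper's body presses on something with over 40 N, if the wrist force passes 120 N, or if a joint passes its speed limit or range.

## Robot

A 7-joint arm with a two-finger parallel gripper is mounted at the origin on the work surface. World frame = base frame: x ahead of the robot, y to its left, z up, the work surface at z = 0. Lengths are in m, angles in rad, forces in N, time in s.
With the tool pointing down it reaches from about 0.4 to 0.85 m from the base axis. Payload 10.4 kg.
Tool frame: the origin (TCP) lies midway between the tips of the shut fingers; the grasp point (between the pads) lies r.grip_point_offset behind it (r.grip_point_offset is the distance from the TCP to the grasp point, in m); z points along the fingers, y is the line along which they close (so a half turn about z gives the same grasp; the last joint's range is limited). The gripper opens to 87 mm and grips with 3 to 60 N. Pads are 19 mm wide; open, the fingers measure 117 mm over their backs; the gripper's body (75 mm by 190 mm) begins 51 mm behind the grasp point.
Start: joints at [1.141, 0.332, -0.065, 1.46, 0.022, 1.35, -0.088], TCP at [0.247, -0.574, 0.223] pointing down, gripper open.
Joint ranges: [-2.6, 2.6], [-0.5, 2.12], [-1.47, 1.34], [0.16, 2.42], [-1.27, 4.41], [0.06, 2.06], [-2.6, 2.6]. Speed limits (rad/s): [2.22, 2.22, 2.79, 2.79, 3.14, 3.14, 3.14].

## Interface

Orientations are given as a unit quaternion [x, y, z, w].
In Python, from bench import r gives the robot as it stands.
- The arm moves only by the tool play_rows, never from a script. Its arguments are lists of equal length, an entry for each row: "claw": the closure, from 0 (fully open) to 1 (shut); "delta_pos": the shift along the tool's x, y, z scaled (see below), a list of three; "delta_rot": the turn, a rotation vector about the tool's x, y, z scaled (see below), a list of three. A call has 1 to 8 rows; each row shifts and turns the commanded pose from where the row before left it, along the tool's axes as they then stand; what a row does not reach is not made up. The controller multiplies each number of a shift by 200 mm and each number of a turn by pi rad. A row lasts 1/10 s, in which the tool goes at most 50 mm and 8.59 degrees, less where a joint would pass 70% of its speed; a pose out of reach is approached as far as the arm can. A call with a number of a shift or a turn outside -1 to 1 is refused whole. A call with a gripper value outside its range is refused whole. The fingers move at their own pace and stop on an object; "squeeze" is the grip in N (left out, the last holds). Time passes only in rows, so rows that do not move let the fingers close. It gives the time, the measured TCP pose, the force, the opening and the grip force at its end, in the units of the state.
- r.read_state(): the state, without advancing time (a new reading comes with each control period).
- r.camera(name): name is "scene" or "top" or "wrist"; returns a dict with "pixels" (400x640x3 uint8, red, green, blue), "camera_matrix" (3x3 intrinsics, pixels), "cam_to_world" (4x4, takes a point from camera to world coordinates); the wrist camera has in their place "hand_eye" (4x4, takes a point from camera to tool coordinates, whose origin is the TCP and whose axes are the flange's). Camera axes: x right, y up, looking along -z (the intrinsics and any distortion apply to the point x, -y, -z); pixel columns grow to the right and rows downward; lengths in m; the calibration is good to about 2 mm. The wrist camera is an equidistant fisheye: a pixel r from the principal point sees the ray r / f radians off the axis. A picture is of the moment at which its call begins: read the wrist's pose just before it. There is no depth.
- r.close_job(): hands the job in; it is judged then, once.
The state is a dict: "time": time; "joint_positions": joint angles; "joint_vel": joint speeds; "joint_torque": joint torques, N m; "ee_pos": TCP position; "eef_rot": TCP orientation; "ft_force": force on the tool from outside, world axes, zero at the start; "torque": the same for the moment, N m; "width": finger opening in m; "grip_force": force on a finger pad.
Only numpy, scipy, OpenCV 4.12 (cv2) and the standard library are available. Lean on these libraries where they do the work, as an engineer would, in place of code of your own. Each camera call takes 0.05 s, during which the arm holds its last target. There are 200 camera calls.

## Working session

There is one attempt and no reset: what is moved stays moved. The work goes in short steps, Python scripts to look and compute and a tool call to move; the robot and the scene stay as the last step left them, time stands still between calls to the robot, and variables do not carry over. Pictures are saved under pics/ and viewed, at most 10 in all, crops included, and the job is handed in when it is done.

Besides the shell and the picture viewer there is one more tool, called as name(argument=value, ...) on one line, values as JSON. play_rows: Moves the arm, as the interface text tells. Shifts and turns lie within -1 to 1; 1 stands for 200 mm of shift or pi rad of turn. Its arguments: {"type":"object","properties":{"claw":{"type":"array"},"delta_pos":{"type":"array"},"delta_rot":{"type":"array"},"squeeze":{"type":"number"}},"required":["claw","delta_pos","delta_rot"]}

```bash
mkdir -p pics && python3 - <<'E'
from bench import r
import cv2,json
s=r.read_state();print({k:(v if not hasattr(v,'tolist') else v.tolist()) for k,v in s.items()},r.grip_point_offset)
for n in("scene","top"):
    c=r.camera(n);cv2.imwrite(f"pics/{n}0.png",c["pixels"][:,:,::-1]);print(n,c["camera_matrix"],c["cam_to_world"],c.keys())
E
```

```text
{'time': 0.0, 'joint_positions': [1.1413873797425362, 0.33287817448838236, -0.06470606837979426, 1.4609587609761625, 0.021604714538295367, 1.3499204038652886, -0.0885048842544408], 'joint_vel': [0.0013748065629505556, -3.716834648477423e-05, 0.0003005774301948068, -0.00030382000478115713, 0.0012844692494017498, -2.4740424638300038e-05, -0.0004390304575431332], 'joint_torque': [5.0441199164197315e-05, -62.32737064361572, 0.024377714144065976, -38.98965239524841, -0.06137907737866044, 0.03988498938269913, 7.926373882582993e-05], 'ee_pos': [0.2471359165027061, -0.5736237574827039, 0.22174170697570722], 'eef_rot': [0.9793819228447889, 0.20201611268035902, -0.00018359052313033286, -0.0007111377364581448], 'ft_force': [-0.6743041175972603, -0.10493820781511204, -0.08131592051526107], 'torque': [0.05715140218893045, -0.02410042106499204, 0.028835070995218082], 'grip_force': 0.0, 'width': 0.08686056678258275} 0.0187
scene [[509.07622872   0.         319.6755186 ]
 [  0.         509.07622872 205.53981323]
 [  0.           0.           1.        ]] [[-0.54614486 -0.49435439  0.67626883  1.40774054]
 [ 0.83766159 -0.31555453  0.44581207  0.57403791]
 [-0.00698946  0.80996239  0.58644017  0.95521327]
 [ 0.          0.          0.          1.        ]] dict_keys(['pixels', 'camera_matrix', 'cam_to_world'])
top [[444.5358783    0.         323.49561102]
 [  0.         444.5358783  203.38761426]
 [  0.           0.           1.        ]] [[-9.76099743e-03  9.88463052e-01 -1.51147340e-01  2.99094165e-01]
 [-9.99952119e-01 -9.75396503e-03  7.87946508e-04 -2.35458171e-02]
 [-6.95429863e-04  1.51147794e-01  9.88510931e-01  1.30936428e+00]
 [ 0.00000000e+00  0.00000000e+00  0.00000000e+00  1.00000000e+00]] dict_keys(['pixels', 'camera_matrix', 'cam_to_world'])
```

View pics/scene0.png

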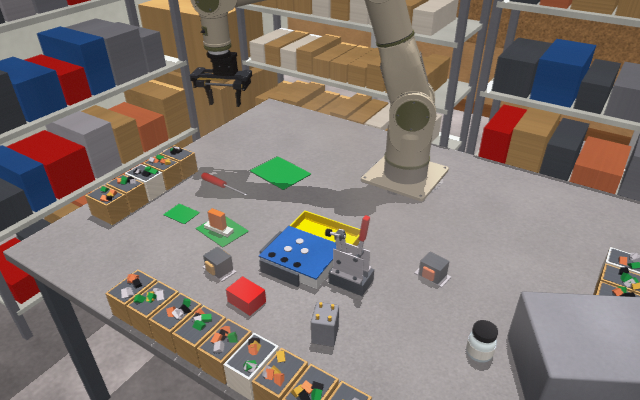

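View pics/top0.png

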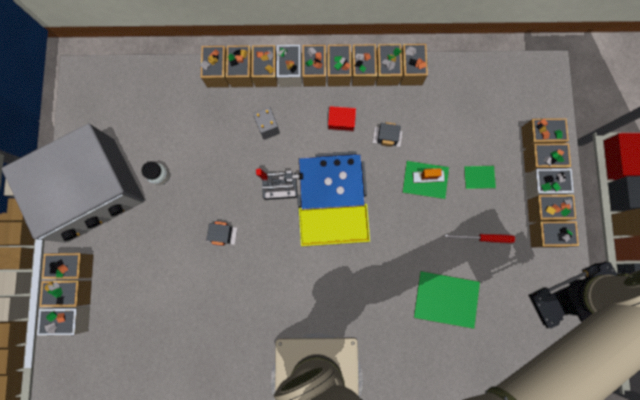

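The scene view shows the jig around (300,250), with the scraper on the middle-sized mat at (220,228). In the top view the panel is at (332,180), the tray at (334,225), the clamp at (278,182) and the scraper at (428,175). Next I'll enlarge both.

```bash
python3 - <<'E'
import cv2
a=cv2.imread("pics/top0.png")[130:260,240:460];cv2.imwrite("pics/topc.png",cv2.resize(a,None,fx=3.6,fy=3.6,interpolation=cv2.INTER_CUBIC))
a=cv2.imread("pics/scene0.png")[190:300,185:385];cv2.imwrite("pics/scenec.png",cv2.resize(a,None,fx=4,fy=4,interpolation=cv2.INTER_CUBIC))
E
```

```text
(no output)
```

View pics/topc.png

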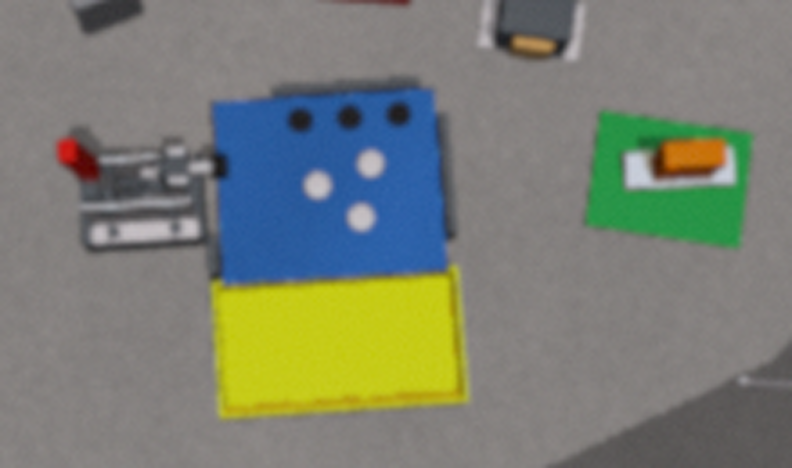

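View pics/scenec.png

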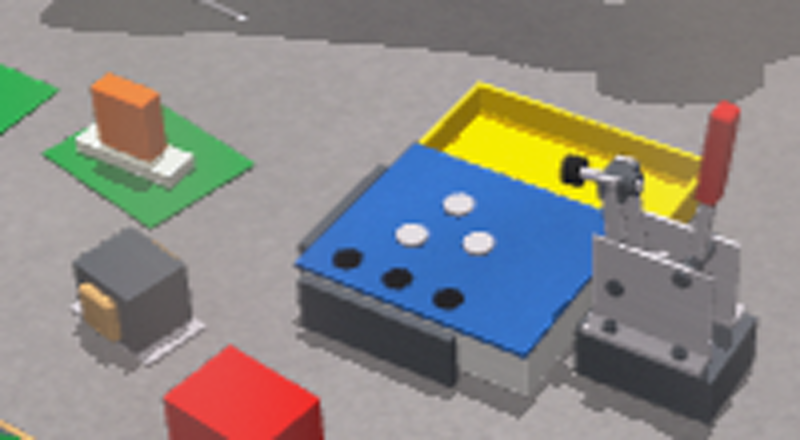

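The top crop shows the panel corners at (212,102), (433,90), (447,270) and (222,284), with the slugs at (318,185), (371,164) and (361,217). The grip top is near (694,152), the mat corners are at (601,112), (751,132), (739,248) and (586,225), and the handle tip is at (67,150). The scene crop shows the same items, so I'll triangulate.

```bash
cat > h.py <<'E'
import numpy as np
C={"scene":(np.array([[509.07622872,0,319.6755186],[0,509.07622872,205.53981323],[0,0,1]]),np.array([[-0.54614486,-0.49435439,0.67626883,1.40774054],[0.83766159,-0.31555453,0.44581207,0.57403791],[-0.00698946,0.80996239,0.58644017,0.95521327]])),
"top":(np.array([[444.5358783,0,323.49561102],[0,444.5358783,203.38761426],[0,0,1]]),np.array([[-9.76099743e-03,9.88463052e-01,-1.51147340e-01,2.99094165e-01],[-9.99952119e-01,-9.75396503e-03,7.87946508e-04,-2.35458171e-02],[-6.95429863e-04,1.51147794e-01,9.88510931e-01,1.30936428e+00]]))}
OFF={"top":(240,130,3.6),"scene":(185,190,4)}
def ray(n,p,crop=True):
    K,T=C[n]; p=np.array(p,float)
    if crop: x,y,s=OFF[n]; p=(p+.5)/s-.5+[x,y]
    d=np.linalg.solve(K,[*p,1])*[1,-1,-1]; return T[:,3],T[:,:3]@d
def onz(n,p,z,crop=True):
    o,d=ray(n,p,crop); return o+d*(z-o[2])/d[2]
def tri(a,b,crop=True):
    o,d=ray("top",a,crop);q,e=ray("scene",b,crop)
    s=np.linalg.lstsq(np.c_[d,-e],q-o,rcond=None)[0]
    A,B=o+s[0]*d,q+s[1]*e; return (A+B)/2,np.linalg.norm(A-B)
E
python3 - <<'E'
from h import *
np.set_printoptions(precision=4,suppress=True)
for n,a,b in [("panel bR",(433,90),(297,264)),("panel bL",(212,102),(525,355)),("panel fR",(447,270),(417,143)),("slugA",(318,185),(479,243)),("slugB",(371,164),(412,235)),("slugC",(361,217),(458,204)),
 ("griptop",(694,152),(128,88)),("matR",(751,132),(44,155)),("mat bL",(601,112),(148,226)),("mat fL",(586,225),(253,165)),("handle",(67,148),(727,108))]:
    print(n,*tri(a,b))
P=[onz("top",p,.045)for p in[(212,102),(433,90),(447,270),(222,284)]];print("panel",*P);c=np.mean(P,0)
print("pc",c,"sizes",[np.linalg.norm(P[i]-P[i-1]) for i in range(4)])
for i,j in((1,0),(2,3)): d=P[j]-P[i];print("y-dir yaw",np.arctan2(-d[0],d[1]))
for i,j in((3,0),(2,1)): d=P[j]-P[i];print("x-dir yaw",np.arctan2(d[1],d[0]))
T=[onz("top",p,.028)for p in[(219,417),(468,402),(459,265)]];print("tray",*T)
M=[onz("top",p,.004)for p in[(601,112),(751,132),(739,248),(586,225)]];print("mat",np.mean(M,0),*M)
F=[onz("top",p,.016)for p in[(624,154),(735,150),(736,184),(627,190)]];print("foot",np.mean(F,0),*F)
G=[onz("top",p,.070)for p in[(664,140),(725,139),(723,168),(662,172)]];print("grip",np.mean(G,0),*G)
for s in[(318,185),(371,164),(361,217)]:print(onz("top",s,.049))
E
```

```text
panel bR [ 0.6362 -0.1325  0.0424] 0.0005098905335100681
panel bL [0.6277 0.0468 0.0447] 0.0007911235921283416
panel fR [ 0.4876 -0.1403  0.0444] 0.00047397794022786377
slugA [ 0.5572 -0.0379  0.0476] 0.0005297298724478422
slugB [ 0.5743 -0.0811  0.0471] 0.0002016167645945203
slugC [ 0.5311 -0.0727  0.0479] 0.0009147072106593871
griptop [ 0.5759 -0.3352  0.0714] 0.0007164979804938249
matR [ 0.6083 -0.4015  0.0022] 3.824324795663196e-05
mat bL [ 0.6275 -0.2779  0.0024] 0.003041861570375764
mat fL [ 0.5312 -0.2614  0.0009] 0.0013318961168661359
handle [0.5478 0.1379 0.2281] 0.0017304868715039292
panel [0.6274 0.0471 0.045 ] [ 0.6357 -0.1325  0.045 ] [ 0.4876 -0.1404  0.045 ] [0.4781 0.0393 0.045 ]
pc [ 0.5572 -0.0466  0.045 ] sizes [np.float64(0.14951813284691196), np.float64(0.17983542726013232), np.float64(0.14824245370541156), np.float64(0.18001657215823377)]
y-dir yaw 0.04582692349292624
y-dir yaw 0.0529203864821164
x-dir yaw 0.05211629100169627
x-dir yaw 0.05336184199528239
tray [0.3733 0.0428 0.028 ] [ 0.3833 -0.1563  0.028 ] [ 0.4942 -0.1518  0.028 ]
mat [ 0.5685 -0.3309  0.004 ] [ 0.6262 -0.2763  0.004 ] [ 0.6078 -0.401   0.004 ] [ 0.5098 -0.3859  0.004 ] [ 0.5303 -0.2602  0.004 ]
foot [ 0.5739 -0.3377  0.016 ] [ 0.5874 -0.2916  0.016 ] [ 0.5899 -0.3835  0.016 ] [ 0.5612 -0.3829  0.016 ] [ 0.5571 -0.2929  0.016 ]
grip [ 0.5742 -0.3354  0.07  ] [ 0.5864 -0.3126  0.07  ] [ 0.5867 -0.361   0.07  ] [ 0.5633 -0.3582  0.07  ] [ 0.5605 -0.3099  0.07  ]
[ 0.5571 -0.0381  0.049 ]
[ 0.5739 -0.081   0.049 ]
[ 0.5306 -0.0722  0.049 ]
```

Every check agrees: the panel measures 150 x 180 mm, the slug tops sit near 48 mm, and the handle tip is at 0.228 m. The jig is at (0.558, -0.047) with yaw 0.05. First I turn the tool so its x lies along jig +y and its y along jig +x, then move it over the handle.

play_rows(claw=[0, 0, 0, 0, 0, 0, 0, 0], delta_pos=[[0, 0, -0.04], [0, 0, -0.04], [0, 0, -0.04], [0, 0, -0.04], [0, 0, -0.04], [0, 0, -0.04], [0, 0, -0.04], [0, 0, -0.04]], delta_rot=[[0, 0, -0.043], [0, 0, -0.043], [0, 0, -0.043], [0, 0, -0.043], [0, 0, -0.043], [0, 0, -0.043], [0, 0, -0.043], [0, 0, -0.043]], squeeze=20)

```text
time: 0.9
ee_pos: [0.2472, -0.5738, 0.2864]
eef_rot: [0.734, 0.679, 0.0, -0.0]
ft_force: [0.6, 0.1, 0.2]
width: 0.0873
grip_force: 0.0
```

play_rows(claw=[0, 0, 0, 0, 0, 0, 0, 0], delta_pos=[[0, 0, 0], [0.22, 0.108, 0], [0.22, 0.108, 0], [0.22, 0.108, 0], [0.22, 0.108, 0], [0.22, 0.108, 0], [0.22, 0.108, 0], [0.22, 0.108, 0]], delta_rot=[[0, 0, -0.043], [0, 0, 0], [0, 0, 0], [0, 0, 0], [0, 0, 0], [0, 0, 0], [0, 0, 0], [0, 0, 0]])

```text
time: 1.7
ee_pos: [0.3826, -0.2566, 0.2864]
eef_rot: [0.689, 0.725, -0.0, 0.0]
ft_force: [0.0, -0.3, 0.1]
width: 0.087
grip_force: 0.0
```

play_rows(claw=[0, 0, 0, 0, 0, 0, 0, 0], delta_pos=[[0.22, 0.108, 0], [0.22, 0.108, 0], [0.22, 0.108, 0], [0.22, 0.108, 0], [0.22, 0.108, 0], [0.22, 0.108, 0], [0.22, 0.108, 0], [0.1, 0.05, 0]], delta_rot=[[0, 0, 0], [0, 0, 0], [0, 0, 0], [0, 0, 0], [0, 0, 0], [0, 0, 0], [0, 0, 0], [0, 0, 0]])

```text
time: 2.5
ee_pos: [0.5266, 0.082, 0.2864]
eef_rot: [0.687, 0.727, 0.001, -0.001]
ft_force: [-0.7, -1.6, -0.7]
width: 0.0871
grip_force: 0.0
```

```bash
cat >> h.py <<'E'
O=np.array([.558,-.047,0]);Y=.05;ex=np.array([np.cos(Y),np.sin(Y),0]);ey=np.array([-np.sin(Y),np.cos(Y),0])
def J(p): d=np.asarray(p)-O; return np.array([d@ex,d@ey,d[2]])
def st():
    from bench import r
    from scipy.spatial.transform import Rotation as R
    s=r.read_state();M=R.from_quat(s["eef_rot"]).as_matrix()
    g=np.array(s["ee_pos"])-M[:,2]*r.grip_point_offset
    print("t",round(s["time"],2),"grasp jig mm",(J(g)*1000).round(1),"world",g.round(4),"yaw-y",round(float(np.arctan2(M[1,1],M[0,1])),4),"tilt",M[2].round(3),"F",np.round(s["ft_force"],1),"w",round(s["width"],4),"gf",round(s["grip_force"],1),"q",np.round(s["joint_positions"],2))
E
python3 -c "import h;h.st()"
```

```text
t 2.5 grasp jig mm [-24.9 130.4 305.1] world [0.5266 0.082  0.3051] yaw-y 0.0563 tilt [ 0.002  0.    -1.   ] F [-0.7 -1.6 -0.7] w 0.0871 gf 0.0 q [ 0.54  0.19 -0.88  1.57  0.14  1.45 -0.29]
```

play_rows(claw=[0, 0, 0, 0], delta_pos=[[0.12, 0.06, 0], [0.12, 0.06, 0], [0, 0, 0], [0, 0, 0]], delta_rot=[[0, 0, 0], [0, 0, 0], [0, 0, 0], [0, 0, 0]])

```text
time: 2.9
ee_pos: [0.5476, 0.1268, 0.286]
eef_rot: [0.688, 0.726, -0.0, -0.0]
ft_force: [-0.0, -0.2, 0.6]
width: 0.087
grip_force: 0.0
```

```bash
python3 -c "import h;h.st()"
```

```text
t 2.9 grasp jig mm [ -1.7 174.1 304.7] world [0.5476 0.1268 0.3047] yaw-y 0.0531 tilt [ 0.    -0.001 -1.   ] F [-0.  -0.2  0.6] w 0.087 gf 0.0 q [ 0.43  0.27 -0.89  1.49  0.21  1.48 -0.41]
```

play_rows(claw=[0, 0, 0, 0, 0, 1, 1, 1], delta_pos=[[0.03, 0.008, 0.12], [0, 0, 0.12], [0, 0, 0.12], [0, 0, 0.15], [0, 0, 0], [0, 0, 0], [0, 0, 0], [0, 0, 0]], delta_rot=[[0, 0, 0], [0, 0, 0], [0, 0, 0], [0, 0, 0], [0, 0, 0], [0, 0, 0], [0, 0, 0], [0, 0, 0]], squeeze=20)

```text
time: 3.7
ee_pos: [0.5498, 0.1327, 0.1861]
eef_rot: [0.689, 0.725, 0.001, 0.001]
ft_force: [-0.6, 0.2, -0.6]
width: 0.0706
grip_force: 0.0
```

```bash
python3 -c "import h;h.st()"
```

```text
t 3.7 grasp jig mm [  0.8 179.8 204.8] world [0.5498 0.1326 0.2048] yaw-y 0.0515 tilt [ 0.     0.002 -1.   ] F [-0.6  0.2 -0.6] w 0.0706 gf 0.0 q [ 0.4   0.34 -0.87  1.64  0.27  1.29 -0.47]
```

play_rows(claw=[1, 1, 1, 1, 1, 1, 1, 1], delta_pos=[[0, 0, 0], [0, 0, 0], [0, 0, 0], [0, 0, 0], [0, 0, 0], [0, 0, 0], [0, 0, 0], [0, 0, 0]], delta_rot=[[0, 0, 0], [0, 0, 0], [0, 0, 0], [0, 0, 0], [0, 0, 0], [0, 0, 0], [0, 0, 0], [0, 0, 0]])

```text
time: 4.5
ee_pos: [0.5505, 0.1326, 0.1846]
eef_rot: [0.689, 0.725, 0.001, 0.001]
ft_force: [8.4, 2.4, -4.8]
width: 0.0179
grip_force: 20.0
```

The handle is held at a width of 17.9 mm, matching its 18 mm. Now I follow the arc.

play_rows(claw=[1, 1, 1, 1, 1, 1, 1, 1], delta_pos=[[0.052, 0, 0.008], [0.051, 0, 0.013], [0.049, 0, 0.018], [0.047, 0, 0.023], [0.044, 0, 0.028], [0.041, 0, 0.032], [0.038, 0, 0.036], [0.034, 0, 0.04]], delta_rot=[[0, 0, 0], [0, 0, 0], [0, 0, 0], [0, 0, 0], [0, 0, 0], [0, 0, 0], [0, 0, 0], [0, 0, 0]])

```text
time: 5.3
ee_pos: [0.5465, 0.2047, 0.1454]
eef_rot: [0.689, 0.725, 0.001, 0.001]
ft_force: [5.3, -0.6, 4.0]
width: 0.0177
grip_force: 20.0
```

```bash
python3 -c "import h;h.st()"
```

```text
t 5.3 grasp jig mm [  1.1 252.  164.1] world [0.5465 0.2047 0.1641] yaw-y 0.0519 tilt [ 0.001  0.003 -1.   ] F [ 5.3 -0.6  4. ] w 0.0177 gf 20.0 q [ 0.26  0.43 -0.87  1.64  0.34  1.23 -0.63]
```

play_rows(claw=[1, 1, 1, 1, 1, 1, 1, 1], delta_pos=[[0.03, 0, 0.043], [0.025, 0, 0.046], [0.02, 0, 0.049], [0.014, 0, 0.05], [0.009, 0, 0.052], [0.003, 0, 0.052], [0, 0, 0.01], [0, 0, 0]], delta_rot=[[0, 0, 0], [0, 0, 0], [0, 0, 0], [0, 0, 0], [0, 0, 0], [0, 0, 0], [0, 0, 0], [0, 0, 0]])

```text
time: 6.1
ee_pos: [0.5452, 0.2257, 0.084]
eef_rot: [0.688, 0.725, 0.002, -0.0]
ft_force: [9.7, 5.7, -5.9]
width: 0.0177
grip_force: 20.0
```

```bash
python3 -c "import h;h.st()"
```

```text
t 6.1 grasp jig mm [  0.8 272.9 102.7] world [0.5452 0.2256 0.1027] yaw-y 0.0527 tilt [ 0.003  0.002 -1.   ] F [ 9.7  5.7 -5.9] w 0.0177 gf 20.0 q [ 0.19  0.51 -0.84  1.68  0.41  1.13 -0.71]
```

play_rows(claw=[0, 0, 0, 0, 0, 0, 0, 0], delta_pos=[[0, 0, 0], [0, 0, 0], [0, 0, 0], [0, 0, 0], [0, 0, 0], [0, 0, -0.17], [0, 0, -0.17], [0, 0, -0.17]], delta_rot=[[0, 0, 0], [0, 0, 0], [0, 0, 0], [0, 0, 0], [0, 0, 0], [0, 0, 0], [0, 0, 0], [0, 0, 0]])

```text
time: 6.9
ee_pos: [0.5441, 0.2238, 0.1877]
eef_rot: [0.688, 0.725, -0.0, -0.0]
ft_force: [1.5, -0.4, -0.6]
width: 0.074
grip_force: 0.0
```

play_rows(claw=[0, 0, 0, 0, 0, 0, 0, 0], delta_pos=[[-0.235, 0, 0], [-0.235, 0, 0], [-0.235, 0, 0], [-0.235, 0, 0], [-0.235, 0, 0], [-0.235, 0, 0], [-0.235, 0, 0], [-0.235, 0, 0]], delta_rot=[[0, 0, 0], [0, 0, 0], [0, 0, 0], [0, 0, 0], [0, 0, 0], [0, 0, 0], [0, 0, 0], [0, 0, 0]])

```text
time: 7.7
ee_pos: [0.5636, -0.1536, 0.1868]
eef_rot: [0.689, 0.725, -0.0, 0.0]
ft_force: [0.4, 0.4, -0.0]
width: 0.0869
grip_force: 0.0
```

play_rows(claw=[0, 0, 0, 0, 0, 0], delta_pos=[[-0.235, 0.006, 0], [-0.235, 0, 0], [-0.235, 0, 0], [-0.22, 0, 0], [0, 0, 0], [0, 0, 0]], delta_rot=[[0, 0, 0.005], [0, 0, 0], [0, 0, 0], [0, 0, 0], [0, 0, 0], [0, 0, 0]])

```text
time: 8.3
ee_pos: [0.572, -0.3374, 0.186]
eef_rot: [0.695, 0.719, 0.0, -0.0]
ft_force: [-0.1, 0.8, 0.7]
width: 0.0871
grip_force: 0.0
```

```bash
python3 - <<'E'
import h,cv2,numpy as np
from bench import r
h.st()
a=r.camera("scene")["pixels"][190:300,185:385,::-1]; b=r.camera("wrist")["pixels"][:,:,::-1]
h.st()
a=cv2.resize(a,(600,330),interpolation=cv2.INTER_CUBIC); b=cv2.resize(b,(400,250))
b=b[:,:]
im=np.zeros((590,600,3),np.uint8); im[:330]=a; im[335:585,:400]=b
cv2.imwrite("pics/c1.png",im)
E
```

```text
t 8.3 grasp jig mm [  -0.5 -290.8  204.7] world [ 0.572  -0.3374  0.2047] yaw-y 0.0339 tilt [ 0.001 -0.    -1.   ] F [-0.1  0.8  0.7] w 0.0871 gf 0.0 q [ 0.92  0.52 -0.65  1.37  0.31  1.36  0.3 ]
t 8.4 grasp jig mm [   0.4 -288.4  205.3] world [ 0.5729 -0.335   0.2053] yaw-y 0.0377 tilt [ 0.001  0.    -1.   ] F [ 0.6 -0.  -0.4] w 0.0869 gf 0.0 q [ 0.92  0.52 -0.65  1.37  0.31  1.36  0.3 ]
```

View pics/c1.png

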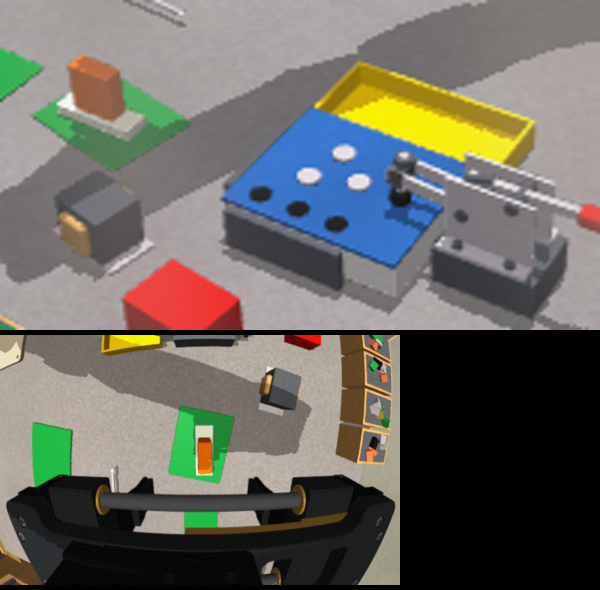

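The composite shows the handle level with its red end at (590,215). The foot is on the panel at (400,198), the slugs are unmoved, and the scraper is untouched. Now I go down and pinch the grip.

play_rows(claw=[0, 0, 0, 0, 0, 0, 1, 1], delta_pos=[[0, 0.01, 0.18], [0, 0, 0.18], [0, 0, 0.18], [0, 0, 0.18], [0, 0, 0.06], [0, 0, 0], [0, 0, 0], [0, 0, 0]], delta_rot=[[0, 0, 0], [0, 0, 0], [0, 0, 0], [0, 0, 0], [0, 0, 0], [0, 0, 0], [0, 0, 0], [0, 0, 0]], squeeze=30)

```text
time: 9.2
ee_pos: [0.5759, -0.3367, 0.033]
eef_rot: [0.694, 0.72, 0.0, 0.002]
ft_force: [0.0, 0.2, 1.3]
width: 0.0773
grip_force: 0.0
```

play_rows(claw=[1, 1, 1, 1, 1, 1, 1, 1], delta_pos=[[0, 0, 0], [0, 0, 0], [0, 0, 0], [0, 0, 0], [0, 0, 0], [0, 0, 0], [0, 0, 0], [0, 0, 0]], delta_rot=[[0, 0, 0], [0, 0, 0], [0, 0, 0], [0, 0, 0], [0, 0, 0], [0, 0, 0], [0, 0, 0], [0, 0, 0]])

```text
time: 10.0
ee_pos: [0.5746, -0.3363, 0.0306]
eef_rot: [0.694, 0.72, 0.0, 0.0]
ft_force: [-0.3, -0.1, -0.0]
width: 0.0216
grip_force: 30.0
```

play_rows(claw=[1, 1, 1, 1], delta_pos=[[0, 0, 0], [0, 0, 0], [0, 0, 0], [0, 0, 0]], delta_rot=[[0, 0, 0], [0, 0, 0], [0, 0, 0], [0, 0, 0]])

```text
time: 10.4
ee_pos: [0.5745, -0.3363, 0.0305]
eef_rot: [0.694, 0.72, -0.0, 0.0]
ft_force: [-0.0, 0.5, 0.4]
width: 0.0221
grip_force: 30.0
```

```bash
python3 -c "import h;h.st()"
```

```text
t 10.4 grasp jig mm [   2.  -289.8   49.2] world [ 0.5745 -0.3363  0.0492] yaw-y 0.0361 tilt [-0.  0. -1.] F [-0.   0.5  0.4] w 0.0221 gf 30.0 q [ 0.89  0.66 -0.6   1.51  0.4   1.1   0.24]
```

play_rows(claw=[1, 1, 1, 1], delta_pos=[[0, 0, -0.11], [0, 0, -0.11], [0, 0, -0.11], [0, 0, -0.12]], delta_rot=[[0, 0, 0], [0, 0, 0], [0, 0, 0], [0, 0, 0]])

```text
time: 10.8
ee_pos: [0.5739, -0.3363, 0.1209]
eef_rot: [0.694, 0.72, -0.0, -0.001]
ft_force: [0.3, -0.4, -0.5]
width: 0.022
grip_force: 30.0
```

play_rows(claw=[1, 1, 1, 1, 1, 1, 1, 1], delta_pos=[[0.17, 0.03, 0], [0.17, 0.03, 0], [0.17, 0.03, 0], [0.17, 0.03, 0], [0.17, 0.03, 0], [0.17, 0.03, 0], [0.17, 0.03, 0], [0.17, 0.03, 0]], delta_rot=[[0, 0, -0.005], [0, 0, 0], [0, 0, 0], [0, 0, 0], [0, 0, 0], [0, 0, 0], [0, 0, 0], [0, 0, 0]])

```text
time: 11.6
ee_pos: [0.6086, -0.0612, 0.1204]
eef_rot: [0.689, 0.725, -0.0, 0.0]
ft_force: [1.2, 0.1, -1.3]
width: 0.0218
grip_force: 30.0
```

play_rows(claw=[1, 1, 1], delta_pos=[[0, 0, 0], [0, 0, 0], [0, 0, 0]], delta_rot=[[0, 0, 0], [0, 0, 0], [0, 0, 0]])

```text
time: 11.9
ee_pos: [0.6086, -0.0638, 0.1203]
eef_rot: [0.689, 0.725, -0.001, 0.0]
ft_force: [-0.2, 0.2, -1.5]
width: 0.0214
grip_force: 30.0
```

```bash
python3 -c "import h;h.st()"
```

```text
t 11.9 grasp jig mm [ 49.8 -19.3 139. ] world [ 0.6087 -0.0638  0.139 ] yaw-y 0.0503 tilt [-0.001 -0.001 -1.   ] F [-0.2  0.2 -1.5] w 0.0214 gf 30.0 q [ 0.59  0.48 -0.73  1.59  0.34  1.2  -0.16]
```

play_rows(claw=[1, 1, 1, 1, 1, 1], delta_pos=[[0.02, 0, 0.06], [0, 0, 0.08], [0, 0, 0.05], [0, 0, 0.025], [0, 0, 0.01], [0, 0, 0]], delta_rot=[[0, 0, 0], [0, 0, 0], [0, 0, 0], [0, 0, 0], [0, 0, 0], [0, 0, 0]])

```text
time: 12.5
ee_pos: [0.6087, -0.0583, 0.0754]
eef_rot: [0.689, 0.725, -0.0, -0.0]
ft_force: [-0.5, -0.7, -1.9]
width: 0.0218
grip_force: 30.0
```

```bash
python3 -c "import h;h.st()"
```

```text
t 12.5 grasp jig mm [ 50.  -13.8  94.1] world [ 0.6087 -0.0583  0.0941] yaw-y 0.0518 tilt [ 0. -0. -1.] F [-0.5 -0.7 -1.9] w 0.0218 gf 30.0 q [ 0.57  0.53 -0.72  1.63  0.37  1.13 -0.19]
```

play_rows(claw=[1, 1, 1, 1, 1], delta_pos=[[0, 0, 0.008], [0, 0, 0.005], [0, 0, 0.003], [0, 0, 0], [0, 0, 0]], delta_rot=[[0, 0, 0], [0, 0, 0], [0, 0, 0], [0, 0, 0], [0, 0, 0]])

```text
time: 13.0
ee_pos: [0.6087, -0.0583, 0.0725]
eef_rot: [0.689, 0.725, 0.0, 0.0]
ft_force: [-1.6, -0.2, -2.0]
width: 0.0216
grip_force: 30.0
```

play_rows(claw=[1, 1], delta_pos=[[0, 0, 0.002], [0, 0, 0]], delta_rot=[[0, 0, 0], [0, 0, 0]])

```text
time: 13.2
ee_pos: [0.6087, -0.0584, 0.0719]
eef_rot: [0.689, 0.725, -0.0, 0.0]
ft_force: [-0.1, -0.2, -0.6]
width: 0.0218
grip_force: 30.0
```

```bash
python3 -c "import h;h.st()"
```

```text
t 13.2 grasp jig mm [ 50.  -13.9  90.6] world [ 0.6087 -0.0584  0.0906] yaw-y 0.0518 tilt [-0.  0. -1.] F [-0.1 -0.2 -0.6] w 0.0218 gf 30.0 q [ 0.57  0.53 -0.71  1.63  0.38  1.12 -0.19]
```

play_rows(claw=[1, 1, 1, 1, 1, 1, 1, 1], delta_pos=[[0, -0.03, 0], [0, -0.04, 0], [0, -0.04, 0], [0, -0.04, 0], [0, -0.04, 0], [0, -0.04, 0], [0, -0.04, 0], [0, -0.04, 0]], delta_rot=[[0, 0, 0], [0, 0, 0], [0, 0, 0], [0, 0, 0], [0, 0, 0], [0, 0, 0], [0, 0, 0], [0, 0, 0]])

```text
time: 14.0
ee_pos: [0.5461, -0.0616, 0.072]
eef_rot: [0.689, 0.725, 0.0, 0.0]
ft_force: [0.2, -0.2, -2.0]
width: 0.0222
grip_force: 30.0
```

```bash
python3 -c "import h;h.st()"
```

```text
t 14.0 grasp jig mm [-12.6 -14.   90.7] world [ 0.5461 -0.0616  0.0907] yaw-y 0.0518 tilt [-0.  0. -1.] F [ 0.2 -0.2 -2. ] w 0.0222 gf 30.0 q [ 0.66  0.41 -0.75  1.8   0.32  1.06 -0.15]
```

play_rows(claw=[1, 1, 1, 1, 1, 1, 1, 1], delta_pos=[[0, -0.04, 0], [0, -0.04, 0], [0, -0.04, 0], [0, -0.04, 0], [0, -0.04, 0], [0, -0.04, 0], [0, -0.04, 0], [0, -0.03, 0]], delta_rot=[[0, 0, 0], [0, 0, 0], [0, 0, 0], [0, 0, 0], [0, 0, 0], [0, 0, 0], [0, 0, 0], [0, 0, 0]])

```text
time: 14.8
ee_pos: [0.4841, -0.0648, 0.0719]
eef_rot: [0.689, 0.725, -0.0, 0.0]
ft_force: [-1.1, 0.1, -1.0]
width: 0.0217
grip_force: 30.0
```

play_rows(claw=[1, 1, 1, 1], delta_pos=[[0, 0, 0], [0, 0, 0], [0, 0, 0], [0, 0, -0.2]], delta_rot=[[0, 0, 0], [0, 0, 0], [0, 0, 0], [0, 0, 0]])

```text
time: 15.2
ee_pos: [0.4821, -0.0646, 0.1086]
eef_rot: [0.689, 0.725, -0.002, -0.004]
ft_force: [-0.3, -1.3, -1.1]
width: 0.0217
grip_force: 30.0
```

```bash
python3 - <<'E'
import h,cv2,numpy as np
from bench import r
a=r.camera("scene")["pixels"][190:300,185:385,::-1]; b=r.camera("top")["pixels"][130:260,240:460,::-1]
h.st()
im=np.zeros((600,600,3),np.uint8); im[:330]=cv2.resize(a,(600,330),interpolation=cv2.INTER_CUBIC); im[335:,:448]=cv2.resize(b,(448,265),interpolation=cv2.INTER_CUBIC)
cv2.imwrite("pics/c2.png",im)
E
```

```text
t 15.3 grasp jig mm [-71.3 -13.9 134.4] world [ 0.4875 -0.0644  0.1344] yaw-y 0.0523 tilt [-0.001  0.006 -1.   ] F [ 1.4  1.  -1.6] w 0.0214 gf 30.0 q [ 0.78  0.21 -0.81  1.91  0.18  1.09 -0.04]
```

View pics/c2.png

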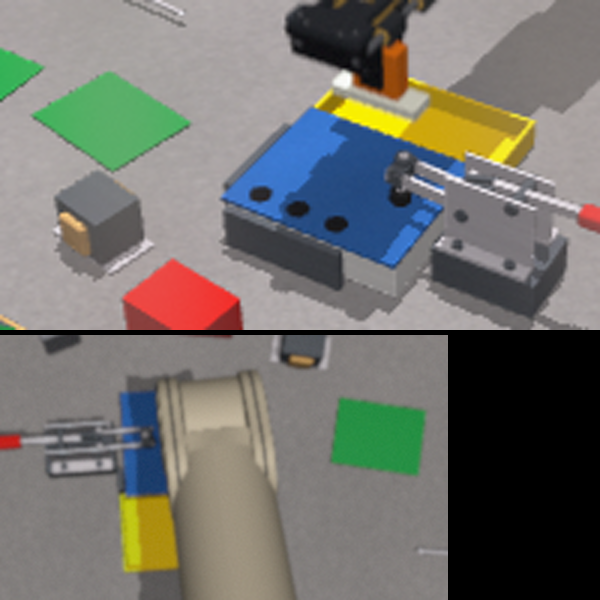

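The panel is empty and still clamped, with the handle end at (590,215). The tray interior is partly hidden, so I'll check it once the arm has moved away. Next the scraper goes back to the mat.

play_rows(claw=[1, 1, 1, 1, 1, 1, 1, 1], delta_pos=[[-0.17, 0.042, 0], [-0.17, 0.042, 0], [-0.17, 0.042, 0], [-0.17, 0.042, 0], [-0.17, 0.042, 0], [-0.17, 0.042, 0], [-0.17, 0.042, 0], [-0.17, 0.042, 0]], delta_rot=[[0, 0, 0], [0, 0, 0], [0, 0, 0], [0, 0, 0], [0, 0, 0], [0, 0, 0], [0, 0, 0], [0, 0, 0]])

```text
time: 16.1
ee_pos: [0.5664, -0.3344, 0.1112]
eef_rot: [0.689, 0.725, -0.0, -0.0]
ft_force: [0.9, 0.1, -0.4]
width: 0.0216
grip_force: 30.0
```

play_rows(claw=[1, 1, 1, 1, 1], delta_pos=[[0, 0, 0], [0, 0, 0.1], [0, 0, 0.1], [0, 0, 0.1], [0, 0, 0]], delta_rot=[[0, 0, 0], [0, 0, 0], [0, 0, 0], [0, 0, 0], [0, 0, 0]])

```text
time: 16.6
ee_pos: [0.5644, -0.3316, 0.0485]
eef_rot: [0.688, 0.725, -0.001, -0.003]
ft_force: [-1.0, 0.1, -1.5]
width: 0.0217
grip_force: 30.0
```

```bash
python3 - <<'E'
import h,cv2,numpy as np
from bench import r
h.st()
b=r.camera("top")["pixels"][130:260,240:460,::-1]
cv2.imwrite("pics/c3.png",cv2.resize(b,None,fx=3,fy=3,interpolation=cv2.INTER_CUBIC))
E
```

```text
t 16.6 grasp jig mm [  -7.8 -284.7   67.2] world [ 0.5644 -0.3317  0.0672] yaw-y 0.0524 tilt [ 0.003 -0.004 -1.   ] F [-1.   0.1 -1.5] w 0.0217 gf 30.0 q [ 0.9   0.62 -0.6   1.53  0.37  1.12  0.27]
```

View pics/c3.png

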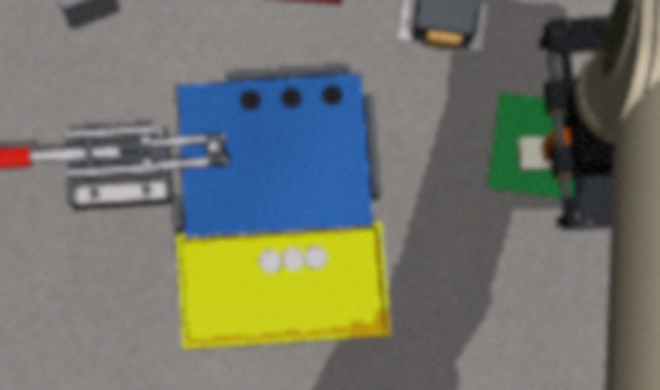

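All three slugs lie in the tray at (270,262), (293,259) and (316,257). Now I lower the scraper onto the mat and let go.

play_rows(claw=[1, 1, 1, 1, 1, 1], delta_pos=[[0, 0.02, 0.03], [0, 0, 0.03], [0, 0, 0.015], [0, 0, 0.008], [0, 0, 0.004], [0, 0, 0]], delta_rot=[[0, 0, 0], [0, 0, 0], [0, 0, 0], [0, 0, 0], [0, 0, 0], [0, 0, 0]])

```text
time: 17.25
ee_pos: [0.57, -0.3328, 0.0347]
eef_rot: [0.689, 0.725, -0.0, 0.0]
ft_force: [0.5, -0.7, -2.3]
width: 0.022
grip_force: 30.0
```

```bash
python3 -c "import h;h.st()"
```

```text
t 17.25 grasp jig mm [  -2.3 -286.    53.4] world [ 0.57   -0.3328  0.0534] yaw-y 0.0518 tilt [-0.  0. -1.] F [ 0.5 -0.7 -2.3] w 0.022 gf 30.0 q [ 0.89  0.64 -0.59  1.52  0.39  1.1   0.26]
```

play_rows(claw=[1, 1, 1, 1, 1], delta_pos=[[0, 0, 0.01], [0, 0, 0.006], [0, 0, 0.003], [0, 0, 0.002], [0, 0, 0]], delta_rot=[[0, 0, 0], [0, 0, 0], [0, 0, 0], [0, 0, 0], [0, 0, 0]])

```text
time: 17.75
ee_pos: [0.57, -0.3327, 0.0305]
eef_rot: [0.689, 0.725, -0.0, 0.0]
ft_force: [-1.7, 1.1, 0.6]
width: 0.0217
grip_force: 30.0
```

```bash
python3 -c "import h;h.st()"
```

```text
t 17.75 grasp jig mm [  -2.3 -285.9   49.2] world [ 0.57   -0.3327  0.0492] yaw-y 0.0518 tilt [-0.  0. -1.] F [-1.7  1.1  0.6] w 0.0217 gf 30.0 q [ 0.89  0.64 -0.59  1.53  0.39  1.09  0.26]
```

play_rows(claw=[0, 0, 0, 0, 0, 0, 0, 0], delta_pos=[[0, 0, 0], [0, 0, 0], [0, 0, 0], [0, 0, 0], [0, 0, 0], [0, 0, 0], [0, 0, 0], [0, 0, -0.1]], delta_rot=[[0, 0, 0], [0, 0, 0], [0, 0, 0], [0, 0, 0], [0, 0, 0], [0, 0, 0], [0, 0, 0], [0, 0, 0]])

```text
time: 18.55
ee_pos: [0.5683, -0.332, 0.0479]
eef_rot: [0.689, 0.725, -0.001, -0.002]
ft_force: [-0.7, 0.1, -0.3]
width: 0.078
grip_force: 0.0
```

play_rows(claw=[0, 0, 0, 0, 0, 0, 0, 0], delta_pos=[[0, 0, -0.17], [0, 0, -0.17], [0, 0, -0.17], [0, 0, -0.17], [0.2, 0, 0], [0.23, 0, 0], [0.23, 0, 0], [0.23, 0, 0]], delta_rot=[[0, 0, 0], [0, 0, 0], [0, 0, 0], [0, 0, 0], [0, 0, 0], [0, 0, 0], [0, 0, 0], [0, 0, 0]])

```text
time: 19.35
ee_pos: [0.5605, -0.1532, 0.1865]
eef_rot: [0.689, 0.725, 0.0, 0.0]
ft_force: [0.3, 0.0, -0.0]
width: 0.0867
grip_force: 0.0
```

play_rows(claw=[0, 0, 0, 0, 0, 0, 0, 0], delta_pos=[[0.23, 0.007, 0], [0.23, 0.007, 0], [0.23, 0, 0], [0.23, 0, 0], [0.23, 0, 0], [0.23, 0, 0], [0.23, 0, 0], [0.23, 0, 0]], delta_rot=[[0, 0, 0], [0, 0, 0], [0, 0, 0], [0, 0, 0], [0, 0, 0], [0, 0, 0], [0, 0, 0], [0, 0, 0]])

```text
time: 20.15
ee_pos: [0.5443, 0.2144, 0.1866]
eef_rot: [0.689, 0.725, 0.0, 0.0]
ft_force: [1.7, -0.2, 0.1]
width: 0.0873
grip_force: 0.0
```

play_rows(claw=[0, 0, 0], delta_pos=[[0.06, 0, 0], [0, 0, 0], [0, 0, 0]], delta_rot=[[0, 0, 0], [0, 0, 0], [0, 0, 0]])

```text
time: 20.45
ee_pos: [0.5443, 0.2235, 0.1861]
eef_rot: [0.689, 0.725, -0.0, 0.0]
ft_force: [-0.0, -1.2, 0.5]
width: 0.087
grip_force: 0.0
```

```bash
python3 - <<'E'
import h,cv2,numpy as np
from bench import r
a=r.camera("scene")["pixels"][190:300,185:385,::-1]
cv2.imwrite("pics/c4.png",cv2.resize(a,None,fx=3,fy=3,interpolation=cv2.INTER_CUBIC));h.st()
E
```

```text
t 20.5 grasp jig mm [  0.  270.1 204.8] world [0.5445 0.2228 0.2048] yaw-y 0.0497 tilt [-0.001  0.    -1.   ] F [ 0.3 -1.3 -0.7] w 0.0872 gf 0.0 q [ 0.23  0.4  -0.88  1.58  0.32  1.31 -0.64]
```

View pics/c4.png

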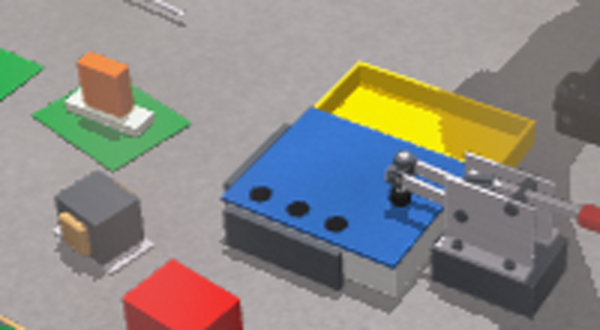

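The scraper stands upright on its mat at (105,95) and the clamp is still closed. Now I grasp the level handle.

play_rows(claw=[0, 0, 0, 0, 0, 1, 1, 1], delta_pos=[[0.004, 0.003, 0.12], [0, 0, 0.12], [0, 0, 0.12], [0, 0, 0.1], [0, 0, 0.04], [0, 0, 0], [0, 0, 0], [0, 0, 0]], delta_rot=[[0, 0, 0], [0, 0, 0], [0, 0, 0], [0, 0, 0], [0, 0, 0], [0, 0, 0], [0, 0, 0], [0, 0, 0]], squeeze=25)

```text
time: 21.3
ee_pos: [0.5453, 0.2255, 0.0876]
eef_rot: [0.689, 0.725, 0.001, 0.001]
ft_force: [0.6, -0.3, 0.1]
width: 0.0709
grip_force: 0.0
```

play_rows(claw=[1, 1, 1, 1, 1, 1, 1, 1], delta_pos=[[0, 0, 0], [0, 0, 0], [0, 0, 0], [0, 0, 0], [0, 0, 0], [0, 0, 0], [0, 0, 0], [0, 0, 0]], delta_rot=[[0, 0, 0], [0, 0, 0], [0, 0, 0], [0, 0, 0], [0, 0, 0], [0, 0, 0], [0, 0, 0], [0, 0, 0]])

```text
time: 22.1
ee_pos: [0.5453, 0.2256, 0.0864]
eef_rot: [0.689, 0.725, 0.001, 0.0]
ft_force: [4.8, 1.3, -3.8]
width: 0.0176
grip_force: 25.0
```

```bash
python3 -c "import h;h.st()"
```

```text
t 22.1 grasp jig mm [  0.9 272.9 105.1] world [0.5452 0.2256 0.1051] yaw-y 0.0515 tilt [ 0.     0.001 -1.   ] F [ 4.8  1.3 -3.8] w 0.0176 gf 25.0 q [ 0.19  0.5  -0.83  1.68  0.41  1.14 -0.71]
```

play_rows(claw=[1, 1, 1, 1, 1, 1, 1, 1], delta_pos=[[-0.004, 0, -0.052], [-0.009, 0, -0.052], [-0.014, 0, -0.05], [-0.02, 0, -0.049], [-0.025, 0, -0.046], [-0.03, 0, -0.043], [-0.034, 0, -0.04], [-0.038, 0, -0.036]], delta_rot=[[0, 0, 0], [0, 0, 0], [0, 0, 0], [0, 0, 0], [0, 0, 0], [0, 0, 0], [0, 0, 0], [0, 0, 0]])

```text
time: 22.9
ee_pos: [0.5472, 0.1912, 0.1604]
eef_rot: [0.688, 0.725, 0.001, 0.0]
ft_force: [8.9, 3.4, -7.7]
width: 0.0176
grip_force: 25.0
```

```bash
python3 -c "import h;h.st()"
```

```text
t 22.9 grasp jig mm [  1.1 238.4 179.1] world [0.5472 0.1912 0.1791] yaw-y 0.052 tilt [ 0.002  0.002 -1.   ] F [ 8.9  3.4 -7.7] w 0.0176 gf 25.0 q [ 0.29  0.4  -0.87  1.63  0.32  1.25 -0.59]
```

play_rows(claw=[1, 1, 1, 1, 1, 1, 1], delta_pos=[[-0.041, 0, -0.032], [-0.044, 0, -0.028], [-0.047, 0, -0.023], [-0.049, 0, -0.018], [-0.051, 0, -0.013], [-0.052, 0, -0.008], [0, 0, 0]], delta_rot=[[0, 0, 0], [0, 0, 0], [0, 0, 0], [0, 0, 0], [0, 0, 0], [0, 0, 0], [0, 0, 0]])

```text
time: 23.6
ee_pos: [0.5505, 0.1344, 0.1857]
eef_rot: [0.689, 0.725, 0.002, 0.0]
ft_force: [5.6, 1.7, 3.5]
width: 0.0176
grip_force: 25.0
```

```bash
python3 -c "import h;h.st()"
```

```text
t 23.6 grasp jig mm [  1.5 181.5 204.4] world [0.5504 0.1343 0.2044] yaw-y 0.0511 tilt [ 0.002  0.003 -1.   ] F [5.6 1.7 3.5] w 0.0176 gf 25.0 q [ 0.4   0.34 -0.87  1.64  0.27  1.28 -0.47]
```

play_rows(claw=[0, 0, 0, 0, 0, 0, 0, 0], delta_pos=[[0, 0, 0], [0, 0, 0], [0, 0, 0], [0, 0, 0], [0, 0, 0], [0, 0, 0], [0, 0, 0], [0, 0, -0.1]], delta_rot=[[0, 0, 0], [0, 0, 0], [0, 0, 0], [0, 0, 0], [0, 0, 0], [0, 0, 0], [0, 0, 0], [0, 0, 0]])

```text
time: 24.4
ee_pos: [0.548, 0.1334, 0.2024]
eef_rot: [0.689, 0.725, -0.002, -0.001]
ft_force: [-0.4, 0.5, -0.2]
width: 0.0739
grip_force: 0.0
```

play_rows(claw=[0, 0, 0, 0, 0, 0, 0, 0], delta_pos=[[0, 0, -0.15], [0, 0, -0.15], [0, 0, -0.15], [0, 0, -0.15], [0.15, -0.1, 0], [0.15, -0.1, 0], [0, 0, 0], [0, 0, 0]], delta_rot=[[0, 0, 0], [0, 0, 0], [0, 0, 0], [0, 0, 0], [0, 0, 0], [0, 0, 0], [0, 0, 0], [0, 0, 0]])

```text
time: 25.2
ee_pos: [0.5058, 0.1925, 0.3246]
eef_rot: [0.688, 0.726, 0.0, 0.0]
ft_force: [-0.2, -1.0, -0.4]
width: 0.087
grip_force: 0.0
```

```bash
python3 - <<'E'
import h,cv2,numpy as np
from bench import r
a=r.camera("scene")["pixels"][190:300,185:385,::-1]; b=r.camera("top")["pixels"][130:260,240:460,::-1]
h.st()
im=np.zeros((600,600,3),np.uint8); im[:330]=cv2.resize(a,(600,330),interpolation=cv2.INTER_CUBIC); im[335:,:448]=cv2.resize(b,(448,265),interpolation=cv2.INTER_CUBIC)
cv2.imwrite("pics/c5.png",im)
E
```

```text
t 25.3 grasp jig mm [-39.4 240.2 342.9] world [0.5067 0.1909 0.3429] yaw-y 0.0505 tilt [-0.001 -0.    -1.   ] F [ 0.1 -0.9  0. ] w 0.087 gf 0.0 q [ 0.36  0.22 -0.93  1.48  0.17  1.54 -0.52]
```

View pics/c5.png

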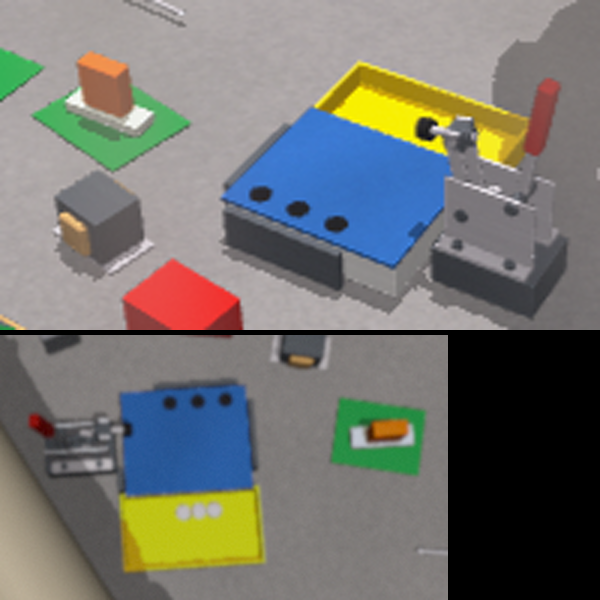

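The clamp is wide open, with the handle upright at (543,115). The panel is in its nest, the slugs are in the tray at (183–215,511), and the scraper is on its mat. I'm handing in.

```bash
python3 -c "
from bench import r
print(r.close_job())"
```

```text
the job is handed in; nothing more can be done
None
```

I've handed the job in: the clamp was closed, all three slugs were scraped into the tray, the scraper is standing on its mat, and the clamp is wide open with the panel in its nest, as the last pictures show; the hand-in returned no verdict.

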